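# Fold out the bracket arm and set the instrument cassette on it

## Robot

A 6-joint arm with a two-finger parallel gripper is mounted at the origin on the work surface. World frame = base frame: x ahead of the robot, y to its left, z up, the work surface at z = 0. Lengths are in m, angles in degrees, forces in N, time in s.
With the tool pointing down it reaches from about 0.25 to 0.725 m from the base axis. Payload 9.7 kg.
Tool frame: the origin (TCP) lies midway between the tips of the shut fingers; the grasp point (between the pads) lies 19 mm behind it; z points along the fingers, y is the line along which they close (so a half turn about z gives the same grasp; the last joint's range is limited). The gripper opens to 85 mm and grips with 20 to 120 N. Pads are 22 mm wide; open, the fingers measure 114 mm over their backs; the gripper's body (76 mm by 85 mm) begins 54 mm behind the grasp point. The pads swing forward as they close: fully open they stand 13 mm farther back than shut.
Start: joints at [75.516, 4.979, 10.078, 95.1, 0, 90], TCP at [0.138, 0.533, 0.231] pointing down, gripper open.
Joint ranges: [-179.16, 179.16], [-48.56, 103.87], [-65.8, 70.77], [-126.05, 130.52], [-82.76, 87.17], [-180, 180]. Speed limits (degrees/s): [127.2, 127.2, 147.25, 180, 180, 180].

## Interface

Orientations are given as [roll, pitch, yaw] about the fixed x, y, z axes, in that order (R = Rz(yaw) Ry(pitch) Rx(roll)).
In Python, from workcell import readout, imaging, bot, spotter gives the robot as it stands.
- The arm moves only by the shell command python3 -m jog 'ROWS' [FORCE]. ROWS is JSON, a list of rows, each an object with "rotation": the turn, a rotation vector about the world's x, y, z in degrees, a list of three; "translation": the shift along the world's x, y, z in mm, a list of three; "grip": the finger opening in mm, from 0 to 85.4. In form: [{"rotation": [wx, wy, wz], "translation": [dx, dy, dz], "grip": grip}, ...]. A call has 1 to 20 rows; each row is the pose to reach, as a shift and turn from the pose commanded when the call began; what a row does not reach only later rows make up. A row lasts 1/10 s, in which the tool goes at most 50 mm and 8.59 degrees, less where a joint would pass 70% of its speed; a pose out of reach is approached as far as the arm can. A call with a gripper value outside its range is refused whole. The fingers move at their own pace and stop on an object; FORCE is the grip in N (left out, the last holds). Time passes only in rows, so rows that repeat a pose let the fingers close. It gives the time, the measured TCP pose, the force, the opening and the grip force at its end, in the units of the state.
- readout.get_obs(): the state, without advancing time (a new reading comes with each control period).
- imaging.camera(name): name is "scene" or "side" or "wrist"; returns (picture, depth): 384x512x3 uint8, red, green, blue; 384x512 float32, m along the optical axis (not along the pixel's ray), 0 where there is no reading.
- imaging.camera_info(name): a dict with "vertical_fov" (degrees; the focal length in pixels is half the picture's height over the tangent of half this angle, whatever the lens; pixels are square), "cx", "cy" (the principal point, pixels), "k1" (the pictures are not rectified: a ray, as slopes to the right and down, at radius r is drawn at 1 + k1 r^2 times it, then the intrinsics apply), "extrinsics" (4x4, takes a point from camera to world coordinates); the wrist camera has in their place "tool_from_camera" (4x4, takes a point from camera to tool coordinates, whose origin is the TCP and whose axes are the flange's). Camera axes: x right, y down, z forward; pixel columns grow to the right and rows downward; lengths in m; the calibration is good to about 2 mm. A picture is of the moment at which its call begins: read the wrist's pose just before it. camera_info takes no time and is no camera call.
- bot.job_done(): hands the job in; it is judged then, once.
Trained networks look in the newest picture that a camera, given by its name, has taken for a name from the list of things; names that differ only in an ending like _2 or _b are one class to them, and where a whole thing is asked for, a point or a joint stands for the part that bears it (a point fixed in the world has none). Each returns a list of dicts, best first, with "confidence" (0 to 1); they miss things now and then, are a little off and sometimes report something else, mostly with a low value. They report only what shows in the picture. A call takes as long as a camera call. They do not tell look-alikes from the thing itself.
- spotter.spot_in(camera, target): "box" ([centre column, centre row, width, height] in pixels, round what is visible of it).
- spotter.mark_of(camera, target): "uv" ([column, row] in pixels: a listed point, or the origin of a listed thing).
The state is a dict: "time": time; "q": joint angles; "qd": joint speeds; "joint_efforts": joint torques, N m; "ee_pos": TCP position; "tcp_rot": TCP orientation; "wrist_force": force on the tool from outside, world axes, zero at the start; "torque": the same for the moment, N m; "opening": finger opening in m; "grasp_force": force on a finger pad.
Only numpy, scipy, OpenCV 4.12 (cv2) and the standard library are available. Lean on these libraries where they do the work, as an engineer would, in place of code of your own. Each camera call takes 0.05 s, during which the arm holds its last target. There are 200 camera calls.

## Task

Get the instrument cassette ready on the counter bracket: swing the bracket's support arm fully out until it clicks past its detent and rests against its stop, and fold both flaps of the carton back outwards, well past upright, with the cassette still lying inside. Only then lift the cassette out by its handle and set it down, without dropping it, level, centred and square on the bracket's ledge and arm, its long side along the ledge. Let go, leave the arm latched and the flaps open, and leave everything else on the counter where it stands.

Things in the scene. Friction and masses are not known exactly. Their poses are not given: they have to be found in the camera images.
- bracket: Fixed white metal bracket: base plate 10 mm thick (x -95..105, y -85..85 mm), origin under it on the counter. Fixed ledge along y (x -75..-32, y -75..75, top 70 mm high), low lip behind it (x -80..-75, top 82 mm), and a steel support arm on a pivot post. Folded, the arm points along bracket +y; fully out along +x, square to the ledge: ledge and arm then carry the cassette.
- bracket_seat (a point): Where the middle of the cassette's underside belongs: above the bracket's origin at the height of the ledge and arm tops (70 mm). Same axes as the bracket.
- swing_pivot (a point): Vertical swing axis of the support arm, at the arm's top (bracket x -15, y 0, z 70 mm).
- swing_tip (a point): Centre of the arm's round black rubber end (radius 11 mm), on the arm's top face, 115 mm from the pivot. The arm is a level bar 22 mm wide, 16 mm thick (54 to 70 mm above the counter), 126 mm long; below it is open down to the base plate, but for a plunger housing (top 38 mm) about 50 mm from the pivot.
- support_arm (a joint): Swing of the arm in rad: 0 = folded along bracket +y, growing clockwise seen from above to 1.57 = against its stop, along bracket +x. About 0.3 before the stop it meets a spring plunger (detent, about 3 N at the tip), rides over it at 1.45 and snaps to the stop, which holds it; let go sooner it springs back to about 1.27. Below that it stays where it is left.
- carton: Open cardboard carton 150 x 212 x 80 mm (x, y, z), walls 4 mm, floor 4 mm, fixed; origin under its middle on the counter. Long sides along its y carry two flaps hinged at the rim.
- flap_near (a joint): Flap hinged on the carton's -x rim (hinge line x -73 mm, z 80 mm, along y), 60 mm wide, 206 mm long, 4 mm thick. 0 = shut, lying level over the opening, 1.57 = upright, up to 2.6 = folded outwards. Stiff crease: stays where it is left.
- flap_far (a joint): Same flap on the carton's +x rim (hinge line x +73 mm, z 80 mm); same angles, folding outwards to +x.
- flap_near_edge (a point): Middle of the near flap's free edge.
- flap_far_edge (a point): Middle of the far flap's free edge.
- cassette: Steel instrument cassette lying in the carton, body 110 x 180 x 30 mm (x, y, z) with slots in its lid and a fixed handle bar on top, about 0.45 kg; origin at the middle of its underside.
- cassette_handle (a point): Middle of the cassette's handle bar: bar 14 mm wide (x), 98 mm long (y), 13 mm high, its centre 58.5 mm above the cassette's underside, top at 65 mm; 22 mm free below it, feet 10 mm long at y = +-44 mm.
- jar: Bystander: white jar with steel lid, radius 36, height 75 mm; origin at its foot.
- cup: Bystander: white plastic cup, rim radius 36, height 85 mm; origin at its foot.
- disinfectant: Bystander: white bottle, radius 35, height 170 mm; origin at its foot.
- bowl: Bystander: steel bowl, radius 50, height 42 mm; origin at its foot.
- curing_light: Bystander: grey hand lamp standing on a round foot, radius 34, height 162 mm; origin at its foot.
- spatula: Bystander: mixing spatula 180 mm long lying flat; origin under its middle.
There are look-alikes about, which are no part of the job. Leave any purple look-alike of the cassette alone.

How it is judged:
By the outcome, as a careful person would: the job done as asked, in the order asked, and still so for the second after the job is handed in, with the robot touching nothing.
It also fails if it takes over 64 s, if anything falls off the work surface, if the arm or the gripper's body presses on something with over 40 N, if the wrist force passes 120 N, or if a joint passes its speed limit or range.

## Working session

There is one attempt and no reset: what is moved stays moved. The work goes in short steps, Python scripts to look and compute and a shell command to move; the robot and the scene stay as the last step left them, time stands still between calls to the robot, and variables do not carry over. Pictures are saved under pics/ and viewed, at most 10 in all, crops included, and the job is handed in when it is done.

```bash
mkdir -p pics; ls
cat > h.py <<'E'
import numpy as np, cv2
from workcell import readout, imaging, bot, spotter
from scipy.spatial.transform import Rotation as R
def T(cam):
    i=imaging.camera_info(cam)
    if 'extrinsics' in i: return i,np.array(i['extrinsics'])
    o=readout.get_obs(); M=np.eye(4); M[:3,:3]=R.from_euler('xyz',o['tcp_rot'],degrees=True).as_matrix(); M[:3,3]=o['ee_pos']
    return i,M@np.array(i['tool_from_camera'])
def rays(i,uv):
    f=192/np.tan(np.radians(i['vertical_fov']/2)); K=np.array([[f,0,i['cx']],[0,f,i['cy']],[0,0,1.]])
    return cv2.undistortPoints(np.array(uv,float).reshape(-1,1,2),K,np.array([i['k1'],0,0,0,0.])).reshape(-1,2)
def cloud(cam):
    i,M=T(cam); p,d=imaging.camera(cam)
    v,u=np.mgrid[:384,:512]; s=rays(i,np.stack([u,v],-1).reshape(-1,2)).reshape(384,512,2)
    P=np.dstack([s*d[...,None],d])@M[:3,:3].T+M[:3,3]; P[d==0]=np.nan
    return p,P
def onz(cam,uv,z):
    i,M=T(cam); r=M[:3,:3]@np.append(rays(i,[uv])[0],1); return M[:3,3]+r*(z-M[2,3])/r[2]
def save(n,p,s=1.5): cv2.imwrite('pics/'+n,cv2.resize(p[...,::-1],None,fx=s,fy=s,interpolation=cv2.INTER_CUBIC))
E
python3 - <<'E'
from h import *
np.set_printoptions(precision=3,suppress=True)
print(readout.get_obs())
for c in ['scene','side']:
    p,P=cloud(c); np.savez(f'{c}0.npz',p=p,P=P); save(c+'0.png',p)
    print(c,imaging.camera_info(c))
    for t in ['bracket','bracket_seat','swing_pivot','swing_tip','carton','flap_near_edge','flap_far_edge','cassette','cassette_handle']:
        r=spotter.mark_of(c,t)
        print(t,[(np.round(x['uv'],1).tolist(),round(x['confidence'],2),P[int(np.clip(x['uv'][1],0,383)),int(np.clip(x['uv'][0],0,511))]) for x in r[:3]])
E
```

```text
pics
{'time': 0.0, 'q': array([75.513,  5.012, 10.036, 95.098, -0.   , 90.   ]), 'qd': array([-0.017, -0.008, -0.015, -0.005,  0.046,  0.165]), 'joint_efforts': array([ -0.002, -52.038,  46.481,   0.016,  -0.   ,  -0.   ]), 'ee_pos': array([0.138, 0.532, 0.231]), 'tcp_rot': array([-179.925,    0.   ,  165.513]), 'wrist_force': array([-0.514,  0.357, -0.177]), 'torque': array([ 0.02 , -0.059,  0.078]), 'grasp_force': 0.0, 'opening': 0.08551729930927306}
scene {'vertical_fov': 56.27529480855088, 'cx': 264.6786620101446, 'cy': 195.1871132500772, 'k1': -0.11672914300769248, 'extrinsics': array([[-0.404,  0.657, -0.637,  1.184],
       [ 0.915,  0.3  , -0.271,  0.276],
       [ 0.013, -0.692, -0.722,  0.807],
       [ 0.   ,  0.   ,  0.   ,  1.   ]])}
bracket [([335.9, 235.0], 0.55, array([0.57 , 0.222, 0.048]))]
bracket_seat [([338.7, 219.7], 0.79, array([0.531, 0.215, 0.068]))]
swing_pivot [([340.2, 218.0], 0.75, array([0.526, 0.22 , 0.069])), ([193.8, 261.2], 0.74, array([ 0.8  , -0.077,  0.054]))]
swing_tip [([377.5, 238.8], 0.67, array([0.552, 0.327, 0.069]))]
carton [([192.4, 189.0]
[... 927 characters left out ...]
wing_pivot [([203.6, 166.0], 0.68, array([0.513, 0.23 , 0.068]))]
swing_tip [([193.0, 147.6], 0.74, array([0.554, 0.34 , 0.071]))]
carton [([311.5, 248.0], 0.87, array([ 0.481, -0.279,  0.091]))]
flap_near_edge [([304.6, 224.0], 0.65, array([ 0.499, -0.234,  0.135]))]
flap_far_edge [([322.7, 206.6], 0.86, array([ 0.591, -0.219,  0.134])), ([195.5, 148.7], 0.46, array([0.553, 0.327, 0.074]))]
cassette [([155.2, 217.0], 0.86, array([0.273, 0.162, 0.031])), ([273.8, 330.9], 0.65, array([ 0.263, -0.359,  0.031]))]
cassette_handle [([278.3, 315.8], 0.86, array([ 0.282, -0.355,  0.068])), ([315.7, 232.7], 0.83, array([ 0.503, -0.27 ,  0.129])), ([150.2, 203.7], 0.61, array([0.279, 0.19 , 0.065]))]
```

View pics/scene0.png

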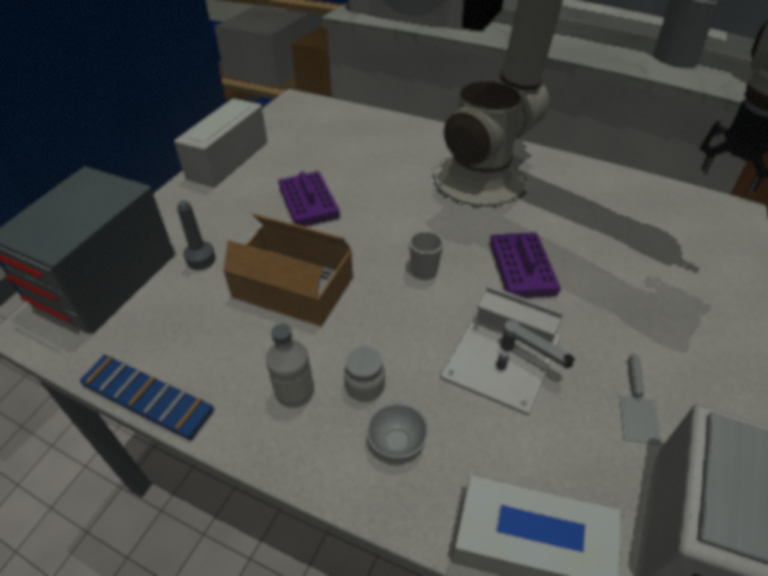

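View pics/side0.png

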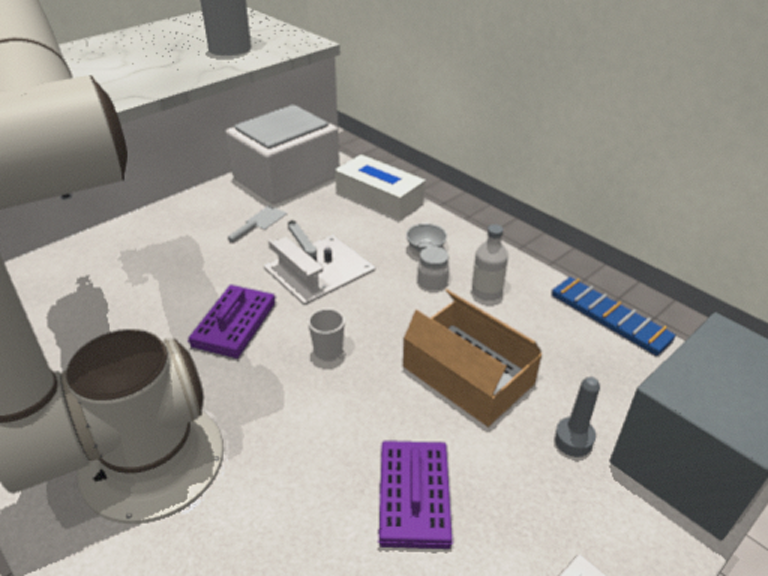

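The only steel cassette, with a slotted grey lid, lies in the carton (scene px ≈(215,185), side ≈(322,237)). The two purple ones (scene (206,132) and (350,178)) are look-alikes. Both flaps stand half open. The bracket arm is folded, with its tip at scene (378,239). Next I fit poses from the clouds.

```bash
python3 - <<'E'
from h import *
from scipy.optimize import minimize
np.set_printoptions(precision=3,suppress=True)
D={c:np.load(c+'0.npz') for c in('scene','side')}
def rect(p,h):
    q=np.abs(p)-h; return np.where((q>0).any(1),np.linalg.norm(np.maximum(q,0),axis=1),-q.max(1)*-1*-1)
for c in D:
    p=D[c]['p'];P=D[c]['P']; hsv=cv2.cvtColor(p,cv2.COLOR_RGB2HSV)
    print(c,'table z',np.nanmedian(P[np.abs(P[...,2])<.01][:,2]))
    reg=(P[...,0]>.35)&(P[...,0]<.72)&(P[...,1]<-.05)&(P[...,1]>-.42)
    br=reg&(hsv[...,0]<22)&(hsv[...,1]>90)
    W=P[br&(P[...,2]>.015)&(P[...,2]<.072)][:,:2]
    def cost(x):
        a=x[2]; q=(W-x[:2])@np.array([[np.cos(a),-np.sin(a)],[np.sin(a),np.cos(a)]])
        sd=lambda h:np.abs(np.where((np.abs(q)>h).any(1),np.linalg.norm(np.maximum(np.abs(q)-h,0),axis=1),np.min(h-np.abs(q),1)))
        return np.minimum(np.minimum(sd(np.array([.075,.106])),sd(np.array([.071,.102]))),.01).mean()
    best=min((minimize(cost,[.54,-.25,a],method='Nelder-Mead',options=dict(maxiter=2000)) for a in np.radians(np.arange(-80,81,20))),key=lambda r:r.fun)
    x=best.x; print('carton',x[:2],np.degrees(x[2]),best.fun,len(W))
    a=x[2]; Rm=np.array([[np.cos(a),-np.sin(a)],[np.sin(a),np.cos(a)]])
    F=P[br&(P[...,2]>.086)]; q=np.c_[(F[:,:2]-x[:2])@Rm,F[:,2]]
    for s in(-1,1):
        f=q[q[:,0]*s>0]; print('flap',s,len(f),'x vs z'); 
        for z in np.arange(.09,.15,.01):
            g=f[np.abs(f[:,2]-z)<.005]
            if len(g):print('  ',z,np.median(g[:,0]),g[:,1].min(),g[:,1].max())
    st=reg&(hsv[...,1]<60)&(P[...,2]>.025)
    S=P[st]; q=np.c_[(S[:,:2]-x[:2])@Rm,S[:,2]]; q=q[(np.abs(q[:,0])<.068)&(np.abs(q[:,1])<.1)]
    print('cassette pts',len(q),np.histogram(q[:,2],bins=np.arange(.025,.12,.01)))
    np.save(c+'_cas.npy',q)
    # bracket
    reg=(P[...,0]>.36)&(P[...,0]<.72)&(P[...,1]>.08)&(P[...,1]<.42)
    B=P[reg&(P[...,2]>.062)&(P[...,2]<.076)]
    print('bracket top pts',len(B),B.min(0),B.max(0))
    L=P[reg&(P[...,2]>.078)&(P[...,2]<.09)]; 
    m=L[:,:2].mean(0); u,s,vt=np.linalg.svd(L[:,:2]-m); t=(L[:,:2]-m)@vt[0]
    print('lip',len(L),m,vt[0],t.min(),t.max(), m+vt[0]*(t.min()+t.max())/2)
    if c=='side':
        A=P[reg&(P[...,2]>.062)]; print()
E
python3 - <<'E'
import cv2,numpy as np
a=cv2.imread('pics/scene0.png'); D=[np.load(f'{c}0.npz')['p'][...,::-1] for c in('scene','side')]
r=lambda i:cv2.resize(i,(400,300),interpolation=cv2.INTER_CUBIC)
o=np.vstack([np.hstack([r(D[0][130:220,140:260]),r(D[1][185:290,255:395])]),np.hstack([r(D[0][185:275,290:410]),r(D[1][135:210,165:265])])])
cv2.imwrite('pics/crop1.png',o)
E
```

```text
scene table z -0.00016539219639072344
carton [ 0.547 -0.234] 2.324294065213876 0.0009118092410563643 1809
flap -1 318 x vs z
   0.09 -0.06731959901107598 -0.09198347357261011 0.09958588953239382
   0.09999999999999999 -0.06207294715559424 -0.0867780457444051 0.10238773072852718
   0.10999999999999999 -0.056542849425923296 -0.09227938029561389 0.1021222546328258
   0.11999999999999998 -0.05078373102278815 -0.09134389040513363 0.10217029149985704
   0.12999999999999998 -0.045786261196999904 -0.09224279455020445 0.10074501079006094
   0.13999999999999996 -0.0449270556290839 0.012444700115998332 0.012444700115998332
flap 1 1210 x vs z
   0.09 0.0697864233763013 -0.10037942998783009 0.1016239179861557
   0.09999999999999999 0.06322256002278903 -0.09828100734584604 0.10227455349771525
   0.10999999999999999 0.05628035654245963 -0.0991469909192911 0.10197759001845023
   0.11999999999999998 0.049500805661728 -0.09984303354014065 0.1032993278343528
   0.12999999999999998 0.04384933124941204 -0.0990602131083352 0.10119066081005192
cassette pts 90 (array([72, 11,  0,  0,  0,  0,  0,  2,  1]), a
[... 874 characters left out ...]
0.09 0.0696911637761893 -0.09297557874825162 0.09821317700189174
   0.09999999999999999 0.06327967952796462 -0.0997067525873746 0.0994499674512789
   0.10999999999999999 0.05673020848475321 -0.09793073559973968 0.10179153851833492
   0.11999999999999998 0.04943265981127521 -0.09930400834466839 0.10609501014471248
   0.12999999999999998 0.043066072678006 -0.0984712901592851 0.09675138147069023
cassette pts 347 (array([116, 166,   0,   0,   0,  10,   0,   0,   1]), array([0.025, 0.035, 0.045, 0.055, 0.065, 0.075, 0.085, 0.095, 0.105,
       0.115]))
bracket top pts 546 [0.452 0.145 0.062] [0.564 0.34  0.076]
lip 69 [0.46 0.22] [0.07  0.998] -0.0686249347161954 0.08296256301542394 [0.461 0.227]
```

View pics/crop1.png

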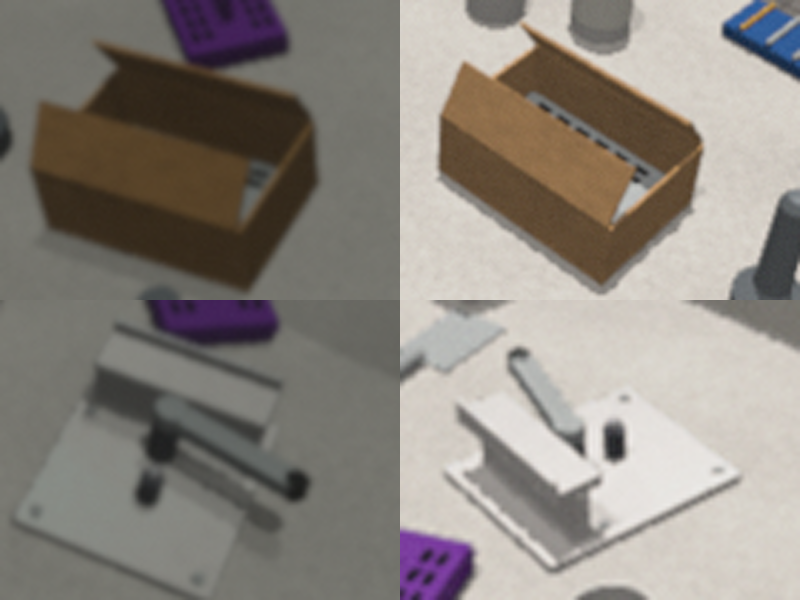

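The crops confirm it: the cassette in the carton is the steel one, the flaps are at about 1.07 rad, and the arm is about 0.2 rad from folded. Next I refine the bracket fit and list the obstacles.

```bash
python3 - <<'E'
from h import *
from scipy.optimize import minimize
np.set_printoptions(precision=4,suppress=True)
for c in('scene','side'):
    d=np.load(c+'0.npz'); p=d['p'];P=d['P']; hsv=cv2.cvtColor(p,cv2.COLOR_RGB2HSV)
    reg=(P[...,0]>.36)&(P[...,0]<.72)&(P[...,1]>.08)&(P[...,1]<.42)
    B=P[reg&(np.abs(P[...,2]-.070)<.004)][:,:2]; L=P[reg&(np.abs(P[...,2]-.0815)<.003)][:,:2]
    def sd(q,c,h): 
        e=np.abs(q-c)-h; return np.linalg.norm(np.maximum(e,0),axis=1)+np.minimum(e.max(1),0)
    # maximise edge fit: all points inside union AND extents matched -> use soft: outside dist + uncovered cells
    gx=np.array([[x,y] for x in np.arange(-.073,-.033,.003) for y in np.arange(-.073,.074,.003)])
    ga=np.array([[0,y] for y in np.arange(0,.126,.003)]+[[s,y] for s in(-.009,.009) for y in np.arange(0,.118,.003)])
    from scipy.spatial import cKDTree
    tree=cKDTree(B)
    def cost(x):
        a=x[2]; Rm=np.array([[np.cos(a),-np.sin(a)],[np.sin(a),np.cos(a)]]); q=(B-x[:2])@Rm; l=(L-x[:2])@Rm
        t=x[3]; Ra=np.array([[np.cos(t),np.sin(t)],[-np.sin(t),np.cos(t)]]) # local arm frame rotated -t
        qa=(q-[-.015,0])@Ra.T.T if 0 else (q-[-.015,0])@np.array([[np.cos(t),np.sin(t)],[-np.sin(t),np.cos(t)]]).T.T
        qa=(q-[-.015,0])@np.array([[np.cos(-t),-np.sin(-t)],[np.sin(-t),np.cos(-t)]])
        o=np.minimum(sd(q,[-.0535,0],[.0215,.075]),sd(qa,[0,.0575],[.011,.0685]))
        G=np.r_[gx@Rm.T,(ga@np.array([[np.cos(-t),-np.sin(-t)],[np.sin(-t),np.cos(-t)]]).T+[-.015,0])@Rm.T]+x[:2]
        un=np.minimum(tree.query(G)[0],.008)
        return np.minimum(np.maximum(o,0),.02).mean()+np.maximum(un-.003,0).mean()+.3*np.minimum(np.maximum(sd(l,[-.0775,0],[.0025,.075]),0),.02).mean()
    best=min((minimize(cost,[.538,.2205,-.071,t],method='Nelder-Mead',options=dict(maxiter=3000)) for t in(0,.1,.2,.3,.45)),key=lambda r:r.fun)
    print(c,'bracket',best.x[:2],'yaw',np.degrees(best.x[2]),'arm',best.x[3],best.fun)
    # obstacles: clusters > 20mm high
    H=P[(P[...,2]>.02)&(P[...,0]>.15)&(P[...,0]<.85)&(np.abs(P[...,1])<.5)]
    g=np.zeros((71,101),np.uint8); z=np.zeros((71,101))
    i=((H[:,0]-.15)*100).astype(int); j=((H[:,1]+.5)*100).astype(int); np.maximum.at(z,(i,j),H[:,2])
    n,lab,st,ce=cv2.connectedComponentsWithStats((z>0).astype(np.uint8))
    for k in range(1,n):
        if st[k,4]>5: x,y,w,h,_=st[k]; print('  x %.2f-%.2f y %.2f-%.2f z %.3f'%(.15+y/100,.15+(y+h)/100,x/100-.5,(x+w)/100-.5,z[lab==k].max()))
E
python3 - <<'E'
import sys; sys.path.insert(0,'.')
from h import *
for c,us in (('scene',dict(seat=(338.7,219.7),piv=(340.2,218),tip=(377.5,238.8))),('side',dict(seat=(208.8,167.9),piv=(203.6,166),tip=(193,147.6)))):
    for k,u in us.items(): print(c,k,onz(c,u,.07).round(4))
E
```

```text
scene bracket [0.5372 0.2199] yaw -3.5016915332528398 arm 0.20944927851228046 0.00019890938146052359
  x 0.15-0.19 y 0.47-0.50 z 0.558
  x 0.17-0.39 y -0.46--0.25 z 0.070
  x 0.19-0.40 y 0.10-0.29 z 0.068
  x 0.35-0.43 y -0.04-0.04 z 0.087
  x 0.46-0.63 y -0.35--0.12 z 0.136
  x 0.45-0.57 y 0.14-0.35 z 0.084
  x 0.45-0.52 y 0.44-0.47 z 0.024
  x 0.52-0.60 y -0.50--0.43 z 0.163
  x 0.56-0.59 y 0.21-0.24 z 0.051
  x 0.67-0.75 y -0.02-0.05 z 0.078
  x 0.74-0.81 y -0.13--0.05 z 0.173
  x 0.73-0.84 y 0.06-0.16 z 0.045
  x 0.79-0.85 y 0.24-0.47 z 0.075
side bracket [0.537  0.2184] yaw -3.6829644402414843 arm 0.2195257327050393 0.0008291459745169125
  x 0.18-0.39 y -0.46--0.25 z 0.070
  x 0.18-0.40 y 0.09-0.29 z 0.072
  x 0.35-0.43 y -0.04-0.04 z 0.091
  x 0.46-0.64 y -0.35--0.12 z 0.139
  x 0.45-0.57 y 0.14-0.35 z 0.086
  x 0.52-0.60 y -0.50--0.43 z 0.166
  x 0.56-0.59 y 0.20-0.23 z 0.051
  x 0.66-0.74 y -0.03-0.05 z 0.082
  x 0.73-0.80 y -0.14--0.06 z 0.176
  x 0.73-0.84 y 0.06-0.17 z 0.048
  x 0.78-0.85 y 0.24-0.47 z 0.077
scene seat [0.5338 0.218  0.07  ]
scene piv [0.5263 0.2201 0.07  ]
scene tip [0.5548 0.3291 0.07  ]
side seat [0.5189 0.2053 0.07  ]
side piv [0.5126 0.2256 0.07  ]
side tip [0.5527 0.339  0.07  ]
```

```bash
python3 -m jog '[{"rotation":[0,0,0],"translation":[60,-32,0],"grip":0},{"rotation":[0,0,0],"translation":[105,-57,0],"grip":0},{"rotation":[0,0,0],"translation":[150,-81,0],"grip":0},{"rotation":[0,0,0],"translation":[195,-105,0],"grip":0},{"rotation":[0,0,0],"translation":[240,-129,0],"grip":0},{"rotation":[0,0,0],"translation":[285,-154,0],"grip":0},{"rotation":[0,0,0],"translation":[325,-175,0],"grip":0},{"rotation":[0,0,0],"translation":[355,-191,0],"grip":0},{"rotation":[0,0,0],"translation":[369,-199,0],"grip":0},{"rotation":[0,0,0],"translation":[369,-199,0],"grip":0},{"rotation":[0,0,0],"translation":[369,-199,-40],"grip":0},{"rotation":[0,0,0],"translation":[369,-199,-80],"grip":0},{"rotation":[0,0,0],"translation":[369,-199,-120],"grip":0},{"rotation":[0,0,0],"translation":[369,-199,-155],"grip":0},{"rotation":[0,0,0],"translation":[369,-199,-183],"grip":0},{"rotation":[0,0,0],"translation":[369,-199,-183],"grip":0},{"rotation":[0,0,0],"translation":[369,-199,-183],"grip":0}]'
python3 - <<'E'
import numpy as np
pv=np.array([522,220]);t=np.array([507,333])
for k in range(0,15):
    ph=74.2-6*k; ph=max(ph,-3.6); a=np.radians(ph); off={0:30}.get(k,22)
    p=pv+105*np.array([np.cos(a),np.sin(a)])+off*np.array([-np.sin(a),np.cos(a)])
    print(round(ph-74.2,1),(p-t).round(0))
E
```

```text
time: 2.7
ee_pos: [0.5058, 0.3343, 0.0492]
tcp_rot: [180.0, -0.0, 165.6]
wrist_force: [-0.1, 0.2, 1.1]
opening: -0.0002
grasp_force: 0.0
0.0 [15. -4.]
-6.0 [34. -7.]
-12.0 [ 45. -10.]
-18.0 [ 55. -14.]
-24.0 [ 65. -18.]
-30.0 [ 75. -24.]
-36.0 [ 84. -31.]
-42.0 [ 92. -38.]
-48.0 [ 99. -47.]
-54.0 [106. -56.]
-60.0 [111. -66.]
-66.0 [116. -76.]
-72.0 [119. -87.]
-77.8 [121. -98.]
-77.8 [121. -98.]
```

```bash
python3 -m jog '[{"rotation":[0,0,0],"translation":[15,-4,0],"grip":0},{"rotation":[0,0,-6],"translation":[34,-7,0],"grip":0},{"rotation":[0,0,-12],"translation":[45,-10,0],"grip":0},{"rotation":[0,0,-18],"translation":[55,-14,0],"grip":0},{"rotation":[0,0,-24],"translation":[65,-18,0],"grip":0},{"rotation":[0,0,-30],"translation":[75,-24,0],"grip":0},{"rotation":[0,0,-36],"translation":[84,-31,0],"grip":0},{"rotation":[0,0,-42],"translation":[92,-38,0],"grip":0},{"rotation":[0,0,-48],"translation":[99,-47,0],"grip":0},{"rotation":[0,0,-54],"translation":[106,-56,0],"grip":0},{"rotation":[0,0,-60],"translation":[111,-66,0],"grip":0},{"rotation":[0,0,-66],"translation":[116,-76,0],"grip":0},{"rotation":[0,0,-72],"translation":[119,-87,0],"grip":0},{"rotation":[0,0,-75],"translation":[120,-93,0],"grip":0},{"rotation":[0,0,-78],"translation":[121,-99,0],"grip":0},{"rotation":[0,0,-78],"translation":[121,-99,0],"grip":0},{"rotation":[0,0,-78],"translation":[121,-99,0],"grip":0}]'
python3 - <<'E'
from h import *
d=[imaging.camera(c)[0] for c in('scene','side')]
r=lambda i:cv2.resize(i[...,::-1],(400,400),interpolation=cv2.INTER_CUBIC)
cv2.imwrite('pics/c2.png',np.hstack([r(d[0][170:290,285:405]),r(d[1][120:220,165:265])]))
E
```

```text
time: 4.4
ee_pos: [0.6293, 0.2361, 0.0507]
tcp_rot: [179.8, -0.2, 87.6]
wrist_force: [1.3, 7.6, -0.4]
opening: 0.0004
grasp_force: 3.8
```

View pics/c2.png

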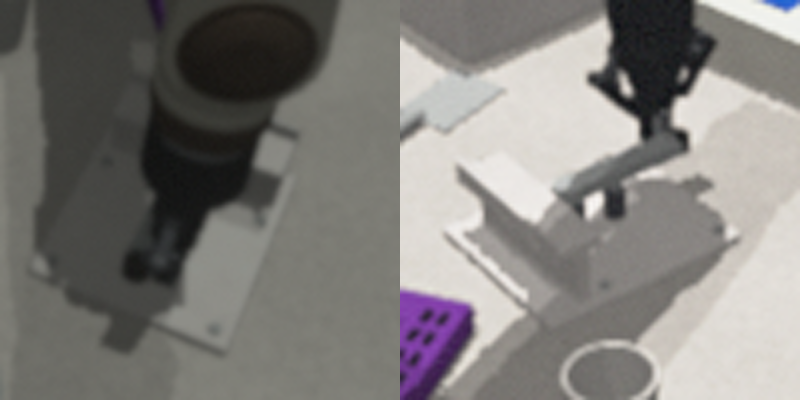

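The arm is almost square and the tool still feels 7.6 N, so the arm may be on the detent or at the stop. I push a little more.

```bash
python3 -m jog '[{"rotation":[0,0,0],"translation":[0,-3,0],"grip":0},{"rotation":[0,0,0],"translation":[0,-6,0],"grip":0},{"rotation":[0,0,0],"translation":[0,-6,0],"grip":0}]';python3 -m jog '[{"rotation":[0,0,0],"translation":[0,-3,0],"grip":0},{"rotation":[0,0,0],"translation":[0,-5,0],"grip":0},{"rotation":[0,0,0],"translation":[0,-5,0],"grip":0}]'
```

```text
time: 4.8
ee_pos: [0.6292, 0.2356, 0.0509]
tcp_rot: [179.8, -0.8, 87.8]
wrist_force: [1.4, 33.6, -5.0]
opening: -0.0
grasp_force: 16.8
time: 5.1
ee_pos: [0.6293, 0.2352, 0.0511]
tcp_rot: [179.8, -1.2, 88.0]
wrist_force: [2.9, 54.4, -8.6]
opening: -0.0001
grasp_force: 27.1
```

The arm is firm against the stop, with force rising and no motion. I back off and travel to the carton.

```bash
python3 -m jog '[{"rotation":[0,0,0],"translation":[0,20,0],"grip":0},{"rotation":[0,0,0],"translation":[0,40,0],"grip":0},{"rotation":[0,0,0],"translation":[0,40,40],"grip":0},{"rotation":[0,0,0],"translation":[0,40,85],"grip":0},{"rotation":[0,0,0],"translation":[0,40,130],"grip":0},{"rotation":[0,0,0],"translation":[0,40,175],"grip":0},{"rotation":[0,0,0],"translation":[0,20,190],"grip":0},{"rotation":[0,0,0],"translation":[-7,-20,190],"grip":0},{"rotation":[0,0,2],"translation":[-14,-65,190],"grip":0},{"rotation":[0,0,4.7],"translation":[-21,-110,190],"grip":0},{"rotation":[0,0,4.7],"translation":[-29,-155,190],"grip":0},{"rotation":[0,0,4.7],"translation":[-36,-200,190],"grip":0},{"rotation":[0,0,4.7],"translation":[-43,-245,190],"grip":0},{"rotation":[0,0,4.7],"translation":[-50,-290,190],"grip":0},{"rotation":[0,0,4.7],"translation":[-58,-335,190],"grip":0},{"rotation":[0,0,4.7],"translation":[-66,-380,190],"grip":0},{"rotation":[0,0,4.7],"translation":[-74,-420,190],"grip":0},{"rotation":[0,0,4.7],"translation":[-81,-450,190],"grip":0},{"rotation":[0,0,4.7],"translation":[-81,-458,190],"grip":0},{"rotation":[0,0,4.7],"translation":[-81,-458,190],"grip":0}]'
python3 - <<'E'
from h import *
p,P=cloud('scene')
reg=(P[...,0]>.5)&(P[...,0]<.72)&(P[...,1]>.1)&(P[...,1]<.4)&(np.abs(P[...,2]-.07)<.005)
A=P[reg&(P[...,0]>.54)][:,:2]; m=A.mean(0); v=np.linalg.svd(A-m)[2][0]
print('arm dir',np.degrees(np.arctan2(v[1],v[0])),A[:,0].max(),m,len(A))
p2,P2=cloud('wrist'); 
r=lambda i:cv2.resize(i[...,::-1],(400,300),interpolation=cv2.INTER_CUBIC)
cv2.imwrite('pics/c3.png',np.hstack([r(p),r(p2)]))
E
```

```text
time: 7.1
ee_pos: [0.5464, -0.236, 0.2385]
tcp_rot: [180.0, 0.0, 92.1]
wrist_force: [-0.1, -0.2, 0.3]
opening: 0.0
grasp_force: 0.0
arm dir -4.768215655871987 0.6467000325423906 [0.59697847 0.21712385] 280
```

View pics/c3.png

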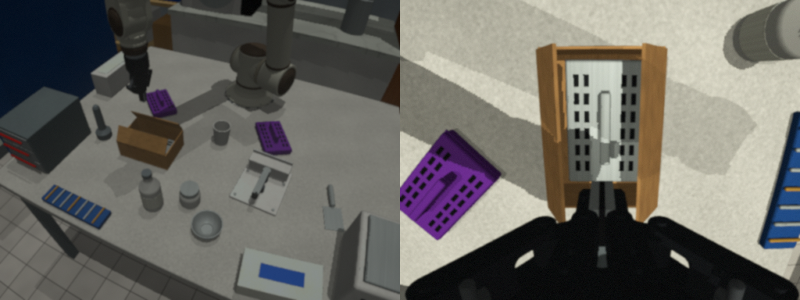

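The scene view shows the arm latched out at px (263,185). The wrist view shows the steel cassette with its grey handle in the carton (px (605,120)), with the fingers centred between the flaps. Now I push the flaps outward.

```bash
python3 -m jog '[{"rotation":[0,0,0],"translation":[0,0,-45],"grip":0},{"rotation":[0,0,0],"translation":[0,0,-90],"grip":0},{"rotation":[0,0,0],"translation":[0,0,-125],"grip":0},{"rotation":[0,0,0],"translation":[0,0,-138],"grip":0},{"rotation":[0,0,0],"translation":[-20,-1,-138],"grip":0},{"rotation":[0,0,0],"translation":[-35,-1,-138],"grip":0},{"rotation":[0,0,0],"translation":[-50,-2,-138],"grip":0},{"rotation":[0,0,0],"translation":[-65,-3,-138],"grip":0},{"rotation":[0,0,0],"translation":[-78,-3,-138],"grip":0},{"rotation":[0,0,0],"translation":[-86,-3,-138],"grip":0},{"rotation":[0,0,0],"translation":[-86,-3,-138],"grip":0},{"rotation":[0,0,0],"translation":[-86,-3,-138],"grip":0}]'; python3 -m jog '[{"rotation":[0,0,0],"translation":[30,1,0],"grip":0},{"rotation":[0,0,0],"translation":[70,3,0],"grip":0},{"rotation":[0,0,0],"translation":[105,4,0],"grip":0},{"rotation":[0,0,0],"translation":[120,5,0],"grip":0},{"rotation":[0,0,0],"translation":[135,5,0],"grip":0},{"rotation":[0,0,0],"translation":[150,6,0],"grip":0},{"rotation":[0,0,0],"translation":[163,7,0],"grip":0},{"rotation":[0,0,0],"translation":[172,7,0],"grip":0},{"rotation":[0,0,0],"translation":[172,7,0],"grip":0},{"rotation":[0,0,0],"translation":[172,7,0],"grip":0}]'
python3 -m jog '[{"rotation":[0,0,0],"translation":[-30,0,20],"grip":0},{"rotation":[0,0,0],"translation":[-60,-2,60],"grip":30},{"rotation":[0,0,0],"translation":[-86,0,100],"grip":50},{"rotation":[0,0,0],"translation":[-86,-10,140],"grip":50},{"rotation":[0,0,0],"translation":[-86,-55,160],"grip":50},{"rotation":[0,0,0],"translation":[-86,-80,160],"grip":50},{"rotation":[0,0,0],"translation":[-86,-80,160],"grip":50},{"rotation":[0,0,0],"translation":[-86,-80,160],"grip":50}]'
python3 - <<'E'
from h import *
np.set_printoptions(precision=4,suppress=True)
for c in('scene','side','wrist'):
    p,P=cloud(c); save(f'flap_{c}.png',p,1); np.savez(f'f_{c}.npz',p=p,P=P)
    a=np.radians(2.3);x=np.array([.5465,-.235]); q=np.dstack([(P[...,:2]-x)@np.array([[np.cos(a),-np.sin(a)],[np.sin(a),np.cos(a)]]),P[...,2]])
    hsv=cv2.cvtColor(p,cv2.COLOR_RGB2HSV); br=(hsv[...,0]<22)&(hsv[...,1]>90)&(np.abs(q[...,0])<.15)&(np.abs(q[...,1])<.12)
    for s in(-1,1):
        f=q[br&(q[...,0]*s>.077)&(q[...,2]>.06)]
        if len(f)>20: print(c,s,len(f),'slope',np.polyfit(f[:,0]*s,f[:,2],1),'xmax',(f[:,0]*s).max(),f[:,2].max())
    st=(hsv[...,1]<70)&(np.abs(q[...,0])<.068)&(np.abs(q[...,1])<.1)
    for z0,z1,n in((.058,.078,'handle'),(.026,.042,'lid')):
        f=P[st&(q[...,2]>z0)&(q[...,2]<z1)]
        if len(f)>30:
            r=cv2.minAreaRect((f[:,:2]*1000).astype(np.float32)); m=f[:,:2].mean(0); v=np.linalg.svd(f[:,:2]-m)[2][0]
            print(c,n,len(f),r,'axis',np.degrees(np.arctan2(v[1],v[0])),'z',np.median(f[:,2]))
E
cd pics; python3 -c "
import cv2,numpy as np
cv2.imwrite('c4.png',np.hstack([cv2.resize(cv2.imread(f'flap_{c}.png'),(400,300)) for c in('side','wrist')]))"
```

```text
time: 8.4
ee_pos: [0.4609, -0.2374, 0.1006]
tcp_rot: [180.0, 0.0, 92.2]
wrist_force: [0.1, -0.0, -0.8]
opening: 0.0002
grasp_force: 0.0
time: 9.4
ee_pos: [0.6325, -0.2305, 0.0998]
tcp_rot: [-180.0, -0.0, 92.2]
wrist_force: [-0.1, 0.8, -0.1]
opening: 0.0
grasp_force: 0.0
time: 10.2
ee_pos: [0.546, -0.3108, 0.26]
tcp_rot: [-180.0, -0.0, 92.1]
wrist_force: [0.2, 0.0, -0.0]
opening: 0.0501
grasp_force: 0.0
scene -1 999 slope [0.9954 0.0076] xmax 0.11737728308388028 0.12396160972512749
scene 1 298 slope [0.8763 0.0149] xmax 0.12246088729116054 0.12241958953995358
scene handle 158 ((551.1539306640625, -231.09230041503906), (17.846315383911133, 97.84625244140625), 1.0944839715957642) axis 91.35579390762118 z 0.06680688939334395
scene lid 763 ((540.1748046875, -238.0421142578125), (89.06375122070312, 164.43191528320312), 1.7188715934753418) axis 93.9810181785318 z 0.033298854637101694
side -1 252 slope [0.9444 0.0164] xmax 0.11732311707719423 0.12661913420754267
side 1 1270 slope [0.8921 0.0144] xmax 0.12070492300396969 0.1233431853500142
side handle 189 ((551.8297729492188, -232.5602569580078), (16.610193252563477, 98.44645690917969), 1.6361603736877441) axis -87.74352619861547 z 0.06898327183660269
side lid 1131 ((560.5340576171875, -227.99510192871094), (97.02818298339844, 173.24697875976562), 2.5429725646972656) axis -86.697870277162 z 0.03531009589274958
wrist -1 10872 slope [1.0171 0.006 ] xmax 0.1182969440713194 0.12585315425762506
wrist 1 10986 slope [0.9041 0.0149] xmax 0.11947105003782504 0.12285816232436353
wrist handle 1306 ((550.1353149414062, -230.93597412109375), (14.172582626342773, 97.4034652709961), 1.609967589378357) axis -88.15105693916716 z 0.06917310618524591
wrist lid 14066 ((550.0109252929688, -230.61477661132812), (110.52896118164062, 180.25564575195312), 1.9164369106292725) axis -88.40338131739097 z 0.03450783148627656
```

View pics/c4.png

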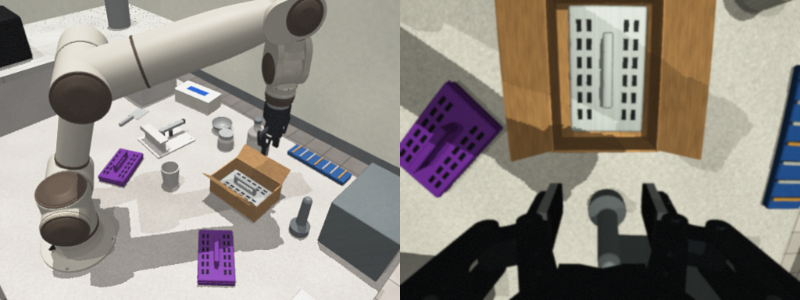

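Both flaps are at about 2.36 rad (135°) and the cassette lies in the carton at (0.550, -0.231), yaw 1.75°. I grasp the handle next.

```bash
python3 -m jog '[{"rotation":[0,0,-0.4],"translation":[4,40,0],"grip":50},{"rotation":[0,0,-0.4],"translation":[4,75,-20],"grip":50},{"rotation":[0,0,-0.4],"translation":[4,80,-60],"grip":50},{"rotation":[0,0,-0.4],"translation":[4,80,-105],"grip":50},{"rotation":[0,0,-0.4],"translation":[4,80,-150],"grip":50},{"rotation":[0,0,-0.4],"translation":[4,80,-180],"grip":50},{"rotation":[0,0,-0.4],"translation":[4,80,-205],"grip":50},{"rotation":[0,0,-0.4],"translation":[4,80,-216],"grip":50},{"rotation":[0,0,-0.4],"translation":[4,80,-216],"grip":50}]'; python3 -m jog '[{"rotation":[0,0,0],"translation":[0,0,0],"grip":20},{"rotation":[0,0,0],"translation":[0,0,0],"grip":8},{"rotation":[0,0,0],"translation":[0,0,0],"grip":8},{"rotation":[0,0,0],"translation":[0,0,0],"grip":8},{"rotation":[0,0,0],"translation":[0,0,0],"grip":8},{"rotation":[0,0,0],"translation":[0,0,0],"grip":8}]' 60
```

```text
time: 11.25
ee_pos: [0.5498, -0.2295, 0.0431]
tcp_rot: [-179.9, -0.1, 91.9]
wrist_force: [-0.4, 0.2, 0.1]
opening: 0.0501
grasp_force: 0.0
time: 11.85
ee_pos: [0.5515, -0.2308, 0.0462]
tcp_rot: [179.8, 0.1, 91.8]
wrist_force: [-0.2, 1.4, 7.2]
opening: 0.0129
grasp_force: 59.7
```

```bash
python3 -m jog '[{"rotation":[0,0,0],"translation":[0,0,10],"grip":8},{"rotation":[0,0,0],"translation":[0,0,25],"grip":8},{"rotation":[0,0,0],"translation":[0,0,45],"grip":8},{"rotation":[0,0,0],"translation":[0,0,70],"grip":8},{"rotation":[0,0,0],"translation":[0,0,100],"grip":8},{"rotation":[0,0,0],"translation":[0,0,130],"grip":8},{"rotation":[0,0,0],"translation":[0,0,160],"grip":8},{"rotation":[0,0,0],"translation":[0,0,180],"grip":8},{"rotation":[0,0,0],"translation":[0,0,190],"grip":8},{"rotation":[0,0,0],"translation":[0,0,190],"grip":8},{"rotation":[0,0,0],"translation":[0,0,190],"grip":8}]'
python3 - <<'E'
from h import *
np.set_printoptions(precision=4,suppress=True)
o=readout.get_obs(); print(o['ee_pos'],o['tcp_rot'])
for c in('scene','side','wrist'):
    p,P=cloud(c); save(f'l_{c}.png',p,1); hsv=cv2.cvtColor(p,cv2.COLOR_RGB2HSV)
    z=.224
    f=P[(hsv[...,1]<70)&(P[...,2]>z-.008)&(P[...,2]<z+.008)&(np.abs(P[...,0]-.55)<.07)&(np.abs(P[...,1]+.231)<.11)]
    if len(f)>30:
        A=np.c_[f[:,:2]-f[:,:2].mean(0),np.ones(len(f))]; k=np.linalg.lstsq(A,f[:,2],rcond=None)[0]
        print(c,len(f),cv2.minAreaRect((f[:,:2]*1000).astype(np.float32)),'z',np.median(f[:,2]),'tilt deg',np.degrees(k[:2]))
# bracket refined, from scene, full pose with arm out
p,P=cloud('scene'); reg=(P[...,0]>.4)&(P[...,0]<.7)&(P[...,1]>.1)&(P[...,1]<.35)
for lo,hi,x0,x1 in((.066,.074,.44,.51),(.066,.074,.535,.7),(.079,.086,.4,.5)):
    f=P[reg&(P[...,2]>lo)&(P[...,2]<hi)&(P[...,0]>x0)&(P[...,0]<x1)]; print(len(f),cv2.minAreaRect((f[:,:2]*1000).astype(np.float32)),np.median(f[:,2]))
E
```

```text
time: 12.95
ee_pos: [0.5504, -0.2304, 0.2334]
tcp_rot: [-179.9, -0.0, 91.8]
wrist_force: [0.1, -0.1, -3.9]
opening: 0.0126
grasp_force: 58.9
[ 0.5504 -0.2304  0.2334] [-179.9412   -0.0255   91.81  ]
scene 1322 ((551.216552734375, -230.19711303710938), (112.12348175048828, 179.99745178222656), 1.9074457883834839) z 0.22096361548515808 tilt deg [-0.6461 -0.0441]
side 1529 ((552.5769653320312, -232.68939208984375), (114.31737518310547, 181.11083984375), 1.3127845525741577) z 0.2218807983209542 tilt deg [0.4588 0.3422]
wrist 38212 ((549.268798828125, -227.9368896484375), (110.17264556884766, 175.22430419921875), 1.6538041830062866) z 0.22120442612203717 tilt deg [-0.1985 -0.0229]
703 ((483.77093505859375, 224.25503540039062), (149.2161102294922, 49.45035171508789), 86.61689758300781) 0.06937109738944625
288 ((590.9522094726562, 216.8677215576172), (22.68854331970215, 112.0933609008789), 86.10868835449219) 0.07028625685217293
72 ((461.5960693359375, 224.44940185546875), (142.95147705078125, 9.11699390411377), 85.521484375) 0.0809238426368517
```

```bash
python3 -m jog '[{"rotation":[0,0,0],"translation":[0,15,0],"grip":8},{"rotation":[0,0,-1],"translation":[-2,45,0],"grip":8},{"rotation":[0,0,-2],"translation":[-4,80,0],"grip":8},{"rotation":[0,0,-3],"translation":[-6,115,0],"grip":8},{"rotation":[0,0,-4],"translation":[-8,150,0],"grip":8},{"rotation":[0,0,-5],"translation":[-9,185,0],"grip":8},{"rotation":[0,0,-5.6],"translation":[-10,215,0],"grip":8},{"rotation":[0,0,-5.6],"translation":[-11,240,0],"grip":8},{"rotation":[0,0,-5.6],"translation":[-11,258,0],"grip":8},{"rotation":[0,0,-5.6],"translation":[-11,268,0],"grip":8},{"rotation":[0,0,-5.6],"translation":[-11,271,0],"grip":8},{"rotation":[0,0,-5.6],"translation":[-11,271,0],"grip":8},{"rotation":[0,0,-5.6],"translation":[-11,271,0],"grip":8}]'
cat > br.py <<'E'
from h import *
from scipy.optimize import minimize
np.set_printoptions(precision=4,suppress=True)
def sd(q,c,h):
    e=np.abs(q-c)-h; return np.linalg.norm(np.maximum(e,0),axis=1)+np.minimum(e.max(1),0)
for c in('wrist','scene','side'):
    p,P=cloud(c); np.savez(f'b_{c}.npz',p=p,P=P)
    reg=(P[...,0]>.43)&(P[...,0]<.68)&(P[...,1]>.12)&(P[...,1]<.32)
    B=P[reg&(np.abs(P[...,2]-.07)<.005)][:,:2]
    def cost(x):
        a=x[2]; q=(B-x[:2])@np.array([[np.cos(a),-np.sin(a)],[np.sin(a),np.cos(a)]])
        d=np.minimum(sd(q,[-.0535,0],[.0215,.075]),sd(q,[.0475,0],[.0735,.011]))
        arm=(q[:,0]>0)&(np.abs(q[:,1])<.02); led=(q[:,0]<-.03)
        # arm centreline symmetric, penalise points outside
        ext=lambda v:np.percentile(v,[1,99]).mean()
        return np.minimum(np.maximum(d,0),.01).mean()+.5*np.abs(ext(q[arm,1]))+.1*np.abs(np.polyfit(q[arm,0],q[arm,1],1)[0])+.2*np.abs(ext(q[led,1]))
    try:
        b=min((minimize(cost,[.537,.219,a],method='Nelder-Mead') for a in(-.08,-.065,-.05)),key=lambda r:r.fun); print(c,len(B),b.x[:2],np.degrees(b.x[2]),b.fun)
    except Exception as e: print(c,len(B),e)
o=readout.get_obs(); print(o['ee_pos'],o['tcp_rot'])
E
python3 br.py; python3 -c "
import numpy as np,cv2
cv2.imwrite('pics/c5.png',np.hstack([cv2.resize(np.load(f'b_{c}.npz')['p'][...,::-1],(400,300)) for c in('scene','wrist')]))"
```

```text
time: 14.45
ee_pos: [0.5395, 0.0399, 0.2342]
tcp_rot: [-180.0, 0.0, 86.2]
wrist_force: [-0.1, -0.3, -3.9]
opening: 0.0127
grasp_force: 58.9
wrist 3073 index -1 is out of bounds for axis 0 with size 0
scene 1082 [0.5359 0.2215] -4.632582359582582 0.0004128989633824311
side 470 [0.5314 0.22  ] -4.1596517972567 0.0009925246653322106
[0.5396 0.0398 0.2343] [-179.9986    0.0049   86.1561]
```

View pics/c5.png

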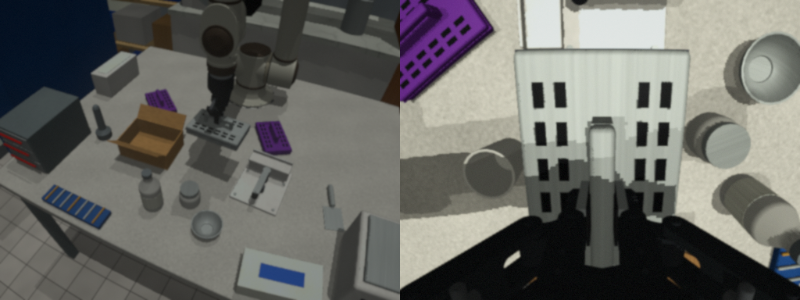

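The cassette is held level. The wrist view shows only the near end of the ledge (px (543,25)), so I tilt briefly to see the whole bracket up close.

```bash
python3 -m jog '[{"rotation":[4,0,0],"translation":[0,0,5],"grip":8},{"rotation":[10,0,0],"translation":[0,0,15],"grip":8},{"rotation":[16,0,0],"translation":[0,0,25],"grip":8},{"rotation":[22,0,0],"translation":[0,0,30],"grip":8},{"rotation":[26,0,0],"translation":[0,0,30],"grip":8},{"rotation":[28,0,0],"translation":[0,0,30],"grip":8},{"rotation":[28,0,0],"translation":[0,0,30],"grip":8},{"rotation":[28,0,0],"translation":[0,0,30],"grip":8},{"rotation":[28,0,0],"translation":[0,0,30],"grip":8}]'; python3 br.py
python3 - <<'E'
from h import *
d=np.load('b_wrist.npz');p=d['p'];P=d['P']; save('w6.png',p)
reg=(P[...,0]>.43)&(P[...,0]<.68)&(P[...,1]>.12)&(P[...,1]<.32)
for lo,hi,x0,x1 in((.065,.075,.44,.51),(.065,.075,.55,.7),(.078,.088,.4,.5)):
    f=P[reg&(P[...,2]>lo)&(P[...,2]<hi)&(P[...,0]>x0)&(P[...,0]<x1)]; print(len(f),len(f)and (cv2.minAreaRect((f[:,:2]*1000).astype(np.float32)),np.median(f[:,2])))
E
```

```text
time: 15.5
ee_pos: [0.5396, 0.0405, 0.2645]
tcp_rot: [-178.0, -27.9, 85.7]
wrist_force: [-0.1, -0.3, -3.9]
opening: 0.0124
grasp_force: 58.9
wrist 405 index -1 is out of bounds for axis 0 with size 0
scene 1089 [0.5362 0.2214] -4.435787857579647 0.000421444797150074
side 500 [0.5319 0.2178] -2.953867842162487 0.0005304387237452246
[0.5396 0.0409 0.2646] [-178.0298  -27.9013   85.7773]
405 (((485.7746276855469, 288.6165771484375), (18.99830436706543, 42.8396110534668), 86.23858642578125), np.float64(0.07059723936358575))
0 0
78 (((462.2192687988281, 288.3754577636719), (25.85372543334961, 5.434141159057617), 86.05783081054688), np.float64(0.08203121425731819))
```

View pics/w6.png

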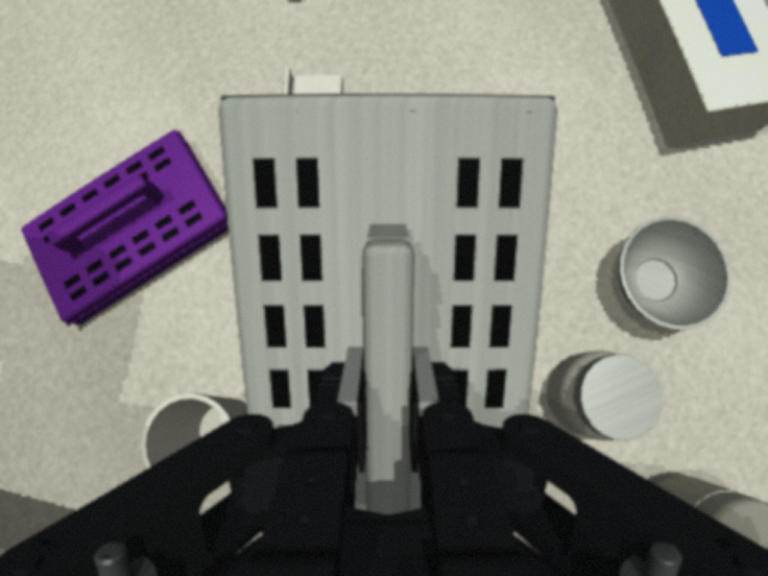

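The wrist view shows the far ledge end (px (315,83)). It agrees with the scene fit: bracket at about (0.5355, 0.2203), yaw -3.9°. I level the cassette, carry it over and descend.

```bash
python3 -m jog '[{"rotation":[-6,0,0],"translation":[0,0,0],"grip":8},{"rotation":[-12,0,0],"translation":[0,0,0],"grip":8},{"rotation":[-18,0,0],"translation":[0,10,0],"grip":8},{"rotation":[-24,0,0],"translation":[-1,30,0],"grip":8},{"rotation":[-28,0,0],"translation":[-1,60,0],"grip":8},{"rotation":[-28,0,0],"translation":[-2,90,-10],"grip":8},{"rotation":[-28,0,0],"translation":[-2,120,-20],"grip":8},{"rotation":[-28,0,0],"translation":[-3,150,-30],"grip":8},{"rotation":[-28,0,0],"translation":[-4,170,-40],"grip":8},{"rotation":[-28,0,0],"translation":[-4,178,-60],"grip":8},{"rotation":[-28,0,0],"translation":[-4,180.5,-80],"grip":8},{"rotation":[-28,0,0],"translation":[-4,180.5,-100],"grip":8},{"rotation":[-28,0,0],"translation":[-4,180.5,-120],"grip":8},{"rotation":[-28,0,0],"translation":[-4,180.5,-135],"grip":8},{"rotation":[-28,0,0],"translation":[-4,180.5,-143],"grip":8},{"rotation":[-28,0,0],"translation":[-4,180.5,-143],"grip":8},{"rotation":[-28,0,0],"translation":[-4,180.5,-143],"grip":8}]'
cat > chk.py <<'E'
from h import *
np.set_printoptions(precision=4,suppress=True)
import sys; z=float(sys.argv[1])
o=readout.get_obs(); print(o['ee_pos'],o['tcp_rot'],o['wrist_force'])
for c in('scene','side'):
    p,P=cloud(c); np.savez(f'k_{c}.npz',p=p,P=P); hsv=cv2.cvtColor(p,cv2.COLOR_RGB2HSV)
    f=P[(hsv[...,1]<70)&(np.abs(P[...,2]-z)<.006)&(np.abs(P[...,0]-.536)<.08)&(np.abs(P[...,1]-.22)<.12)]
    A=np.c_[f[:,:2]-f[:,:2].mean(0),np.ones(len(f))]; k=np.linalg.lstsq(A,f[:,2],rcond=None)[0]
    print(c,len(f),cv2.minAreaRect((f[:,:2]*1000).astype(np.float32)),'z',np.median(f[:,2]),'tilt',np.degrees(k[:2]))
E
python3 chk.py .108
```

```text
time: 17.35
ee_pos: [0.5358, 0.2212, 0.1221]
tcp_rot: [180.0, -0.0, 86.2]
wrist_force: [0.2, 0.8, -3.9]
opening: 0.013
grasp_force: 58.8
[0.5358 0.2212 0.1221] [179.9516  -0.0297  86.2146] [ 0.1816  0.8464 -3.9191]
scene 1834 ((537.2740478515625, 221.12643432617188), (181.77676391601562, 112.85478210449219), 86.81066131591797) z 0.10931372088587898 tilt [-0.5097  0.4933]
side 801 ((537.5894165039062, 218.82638549804688), (185.90000915527344, 113.42793273925781), 86.5821762084961) z 0.11126773331230877 tilt [0.9482 0.6397]
```

```bash
python3 -m jog '[{"rotation":[0,0,0],"translation":[0,-0.5,-3],"grip":8},{"rotation":[0,0,0],"translation":[0,-0.5,-6],"grip":8},{"rotation":[0,0,0],"translation":[0,-0.5,-8],"grip":8},{"rotation":[0,0,0],"translation":[0,-0.5,-8],"grip":8}]'; python3 -m jog '[{"rotation":[0,0,0],"translation":[0,0,-1],"grip":8},{"rotation":[0,0,0],"translation":[0,0,-1],"grip":8}]';  python3 -m jog '[{"rotation":[0,0,0],"translation":[0,0,-1],"grip":8},{"rotation":[0,0,0],"translation":[0,0,-1],"grip":8}]'
```

```text
time: 17.85
ee_pos: [0.5354, 0.2204, 0.1128]
tcp_rot: [-180.0, 0.0, 86.2]
wrist_force: [0.3, -0.0, -4.2]
opening: 0.0125
grasp_force: 58.8
time: 18.05
ee_pos: [0.5356, 0.2205, 0.1123]
tcp_rot: [180.0, -0.0, 86.2]
wrist_force: [-1.0, 0.0, -5.0]
opening: 0.0128
grasp_force: 58.9
time: 18.25
ee_pos: [0.5358, 0.2206, 0.1122]
tcp_rot: [179.9, -0.0, 86.2]
wrist_force: [-1.8, 0.3, 3.4]
opening: 0.013
grasp_force: 59.9
```

Contact: the weight has been taken up by the bracket. I release and check before retreating.

```bash
python3 -m jog '[{"rotation":[0,0,0],"translation":[0,0,0],"grip":8},{"rotation":[0,0,0],"translation":[0,0,0],"grip":14},{"rotation":[0,0,0],"translation":[0,0,0],"grip":20},{"rotation":[0,0,0],"translation":[0,0,0],"grip":35},{"rotation":[0,0,0],"translation":[0,0,0],"grip":50},{"rotation":[0,0,0],"translation":[0,0,0],"grip":50}]' 20; python3 -m jog '[{"rotation":[0,0,0],"translation":[0,0,15],"grip":50},{"rotation":[0,0,0],"translation":[0,0,40],"grip":50},{"rotation":[0,0,0],"translation":[0,0,80],"grip":50},{"rotation":[0,0,0],"translation":[0,0,120],"grip":50},{"rotation":[0,0,0],"translation":[0,-50,150],"grip":50},{"rotation":[0,0,0],"translation":[0,-100,150],"grip":50},{"rotation":[0,0,0],"translation":[0,-130,150],"grip":50},{"rotation":[0,0,0],"translation":[0,-150,150],"grip":50},{"rotation":[0,0,0],"translation":[0,-150,150],"grip":50},{"rotation":[0,0,0],"translation":[0,-150,150],"grip":50},{"rotation":[0,0,0],"translation":[0,-150,150],"grip":50}]'; python3 chk.py .1
python3 - <<'E'
from h import *
p,P=cloud('wrist'); hsv=cv2.cvtColor(p,cv2.COLOR_RGB2HSV)
w=lambda m:print(m.sum(),cv2.minAreaRect((P[m][:,:2]*1000).astype(np.float32)),np.median(P[m][:,2]))
r=(P[...,0]>.42)&(P[...,0]<.66)&(P[...,1]>.1)&(P[...,1]<.33)
w(r&(np.abs(P[...,2]-.1)<.006)); w(r&(P[...,2]>.066)&(P[...,2]<.076)&(P[...,0]<.48)); 
l=r&(np.abs(P[...,2]-.082)<.004)&(P[...,0]<.475); l.any() and w(l)
m=r&(P[...,2]>.06)&(P[...,2]<.076)&(P[...,0]>.6); m.any() and w(m)
k=np.load('k_side.npz')['p'];s=np.load('k_scene.npz')['p']
g=lambda i:cv2.resize(i[...,::-1],(400,300))
cv2.imwrite('pics/c7.png',np.vstack([np.hstack([g(s),g(k)]),np.hstack([g(p),g(s[170:275,280:420])])]))
E
```

```text
time: 18.85
ee_pos: [0.5355, 0.2205, 0.1111]
tcp_rot: [-180.0, 0.0, 86.2]
wrist_force: [-0.9, 0.7, 0.2]
opening: 0.0499
grasp_force: 0.0
time: 19.95
ee_pos: [0.5356, 0.0714, 0.2617]
tcp_rot: [180.0, -0.0, 86.3]
wrist_force: [-0.2, 0.2, 0.1]
opening: 0.05
grasp_force: 0.0
[0.5356 0.0714 0.2617] [179.9831  -0.0174  86.2609] [-0.165   0.1659  0.1411]
scene 1875 ((537.62255859375, 219.99757385253906), (179.54127502441406, 113.19585418701172), 86.00070190429688) z 0.09958841667022234 tilt [-0.1608  0.4342]
side 943 ((536.822998046875, 218.57125854492188), (184.1970977783203, 112.76699829101562), 86.41551208496094) z 0.10148767621863164 tilt [0.4766 0.3061]
12119 ((532.4012451171875, 180.32675170898438), (99.45985412597656, 110.29796600341797), 85.87347412109375) 0.10059381006696755
1491 ((465.5523376464844, 196.99456787109375), (91.41188049316406, 15.502756118774414), 86.25692749023438) 0.07056481873287762
548 ((456.40252685546875, 196.1417236328125), (88.13424682617188, 6.356022834777832), 86.29283142089844) 0.08193914555736626
1100 ((622.7756958007812, 214.81414794921875), (23.202674865722656, 46.36579513549805), 86.45988464355469) 0.07040486431342613
```

View pics/c7.png

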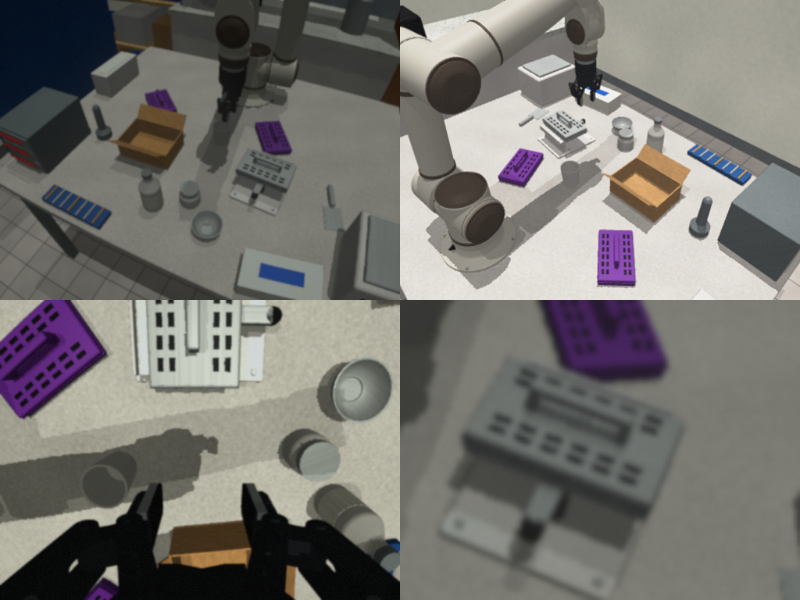

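The cassette sits level on the ledge and arm, within about 1 mm and 0.5° of the seat. The arm is latched and the flaps are open, and nothing else appears to have moved. I hand it in.

```bash
python3 -c "
from workcell import bot; print(bot.job_done())"
```

```text
the job is handed in; nothing more can be done
None
```

The job is handed in at about 20 s of the 64 s: the support arm is out against its stop, both flaps are folded back to about 135°, and the steel cassette rests level on the bracket, within about 1 mm and 0.5° of its seat by the final camera check.

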